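# Stand the toppled bud vase in the banding chuck and close the jaws on it

## Task

The bud vase has toppled over against one of the open jaws of the banding chuck. Stand it upright on its foot between the three jaws first - never close the jaws on a leaning vase - then turn the chuck's plate clockwise until all three jaws hold the vase snugly and upright in the centre. The vase is brittle, so push it and squeeze it gently, and leave the other things on the bench where they are.

Things in the scene. Friction and masses are not known exactly. Their poses are not given: they have to be found in the camera images.
- vase: pale bisque bud vase, 0.15-0.35 kg, 150 mm tall, leaning 35-40 degrees at the start. Straight round body to 104 mm, hand-thrown, 49 to 55 mm diameter (not known closer: feel for the grip), shoulder to a 26 mm neck at 127 mm, solid. Origin: centre of its flat foot; z up its axis. Centre of mass 60 mm up: leaning under 20 degrees it rights itself.
- vase_mouth (a point): centre of the vase's 33 mm lip, on its axis 150 mm from the foot
- chuck: self-centring banding chuck on a low cast banding wheel whose head is locked: it does not move. 240 mm diameter; origin on the bench under its axis
- chuck_centre (a point): centre of the turning plate's top face, 84 mm above the bench; the vase stands here. The plate is a flat aluminium disc of 244 mm diameter
- plate (a joint): angle of the turning plate, rad: 0 open (start), grows clockwise seen from above, limit 2.4. Pegs and jaws go round with it; each rad moves all jaws 15 mm inward: they meet the vase at 1.7 to 2.0 rad. Stiff (0.45 N m: about 4 N at a peg), stays where left and keeps its grip. Once the jaws bite, each mm of peg travel adds 2 to 3 N; 8 to 12 N at the peg is a snug grip
- peg0 (a point): top centre of a turning peg: upright steel pin of 16 mm diameter standing 36 mm above the plate's top face, 108 mm from the axis, halfway between two jaws. Push it sideways to turn the plate
- peg1 (a point): second turning peg, 120 degrees counter-clockwise from peg0, same size
- peg2 (a point): third turning peg, 240 degrees counter-clockwise from peg0, same size
- jaw0: jaw the vase leans on: aluminium slider 56 mm long, 22 wide, 9 high on the plate, with an upright rubber V pad (32 mm wide, top 46 mm above the plate) at its inner end. Origin at the pad's foot, 4.5 mm outboard of the V's bottom; x outward. At the start the V's bottom is 52 mm from the axis, the slider's outer end about 117 mm
- jaw1: second jaw, 120 degrees counter-clockwise, same as jaw0
- jaw2: third jaw, 240 degrees counter-clockwise, same as jaw0
- glaze_pot: bystander: small white lidded pot, 64 mm diameter, 52 mm high, on the bench beside the chuck; origin under its centre
- kiln_prop: bystander: tubular kiln prop, 44 mm diameter, 50 mm high, standing on the bench beside the chuck; origin under its centre
- brush: bystander: banding brush, 190 mm long, lying on the bench
- stamp: bystander: dark steel stamping tool, 137 mm long, lying on the bench; origin at its thin end, x along it
- bowl: bystander: bisque bowl, 124 mm diameter, 62 mm high, on the bench
- tumbler: bystander: bisque tumbler, 76 mm diameter, 100 mm high, on the bench
- rib: bystander: flat wooden rib, 90 x 45 x 7 mm, on the bench
Things that resemble listed ones, but are neither listed nor needed, are in the scene too. What is shaped like the vase but green or yellow is not meant.

How it is judged:
By the outcome, as a careful person would: the job done as asked, in the order asked, and still so for the second after the job is handed in, with the robot touching nothing.
It also fails if it takes over 72 s, if anything falls off the work surface, if the arm or the gripper's body presses on something with over 40 N, if the wrist force passes 120 N, or if a joint passes its speed limit or range.

## Robot

A 7-joint arm with a two-finger parallel gripper is mounted at the origin on the work surface. World frame = base frame: x ahead of the robot, y to its left, z up, the work surface at z = 0. Lengths are in mm, angles in rad, forces in N, time in s.
With the tool pointing down it reaches from about 350 to 900 mm from the base axis. Payload 8.1 kg.
Tool frame: the origin (TCP) lies midway between the tips of the shut fingers; the grasp point (between the pads) lies bot.hold_point_z behind it (bot.hold_point_z is the distance from the TCP to the grasp point, in mm); z points along the fingers, y is the line along which they close (so a half turn about z gives the same grasp; the last joint's range is limited). The gripper opens to 85 mm and grips with 20 to 120 N. Pads are 22 mm wide; open, the fingers measure 114 mm over their backs; the gripper's body (76 mm by 85 mm) begins 54 mm behind the grasp point. The pads swing forward as they close: fully open they stand 13 mm farther back than shut.
Start: joints at [0.997, 0.434, 0.025, 1.573, -0.012, 1.134, -0.075], TCP at [283.48, -557.028, 231.323] pointing down, gripper open.
Joint ranges: [-2.62, 2.62], [-0.44, 2.09], [-1.27, 1.32], [0.08, 2.57], [-1.32, 4.46], [0.12, 2], [-2.74, 2.74]. Speed limits (rad/s): [2.22, 2.22, 3.01, 3.01, 3.14, 3.14, 3.14].

## Interface

Orientations are given as a rotation vector (axis times angle).
In Python, from plant import bot, vision gives the robot as it stands. The module is installed in compiled form; this text tells all that it offers.
- The arm moves only by the shell command python3 -m crank 'ROWS' [OPENING] [FORCE]. ROWS is JSON, a list of rows, each an object with "dp": the shift along the tool's x, y, z in cm, a list of three; "roll": the turn about the tool's z in degrees. A call has 1 to 10 rows; each row is the pose to reach, as a shift and turn from the pose commanded when the call began, along the tool's axes at that moment; what a row does not reach only later rows make up. A row lasts 1/12 s, in which the tool goes at most 41.7 mm and 7.16 degrees, less where a joint would pass 70% of its speed; a pose out of reach is approached as far as the arm can. A call with a gripper value outside its range is refused whole. OPENING is the opening, from 0 (shut) to 1 (fully open), set as the call begins (- or left out, the last holds). The fingers move at their own pace and stop on an object; FORCE is the grip in N (left out, the last holds). Time passes only in rows, so rows that repeat a pose let the fingers close. It gives the time, the measured TCP pose, the force, the opening and the grip force at its end, in the units of the state.
- bot.observe(): the state, without advancing time (a new reading comes with each control period).
- vision.snapshot(name): name is "scene" or "side" or "wrist"; returns the picture (480x640x3 uint8, red, green, blue); there is no depth.
- vision.camera_info(name): a dict with "mtx" (3x3 intrinsics, pixels), "world_to_cam" (4x4, takes a point from world to camera coordinates). Camera axes: x right, y up, looking along -z (the intrinsics and any distortion apply to the point x, -y, -z); pixel columns grow to the right and rows downward; lengths in mm; the calibration is good to about 2 mm. A picture is of the moment at which its call begins: read the wrist's pose just before it. camera_info takes no time and is no camera call; for the wrist camera it gives the pose at the moment of the call.
- bot.finish_job(): hands the job in; it is judged then, once.
The state is a dict: "t": time; "joints": joint angles; "qd": joint speeds; "joint_torque": joint torques, N m; "position": TCP position; "ee_rot": TCP orientation; "force": force on the tool from outside, world axes, zero at the start; "torque": the same for the moment, N m; "grip_width": finger opening in mm; "finger_force": force on a finger pad.
Only numpy, scipy, OpenCV 4.12 (cv2) and the standard library are available. Lean on these libraries where they do the work, as an engineer would, in place of code of your own. Each camera call takes 0.05 s, during which the arm holds its last target. There are 200 camera calls.

## Working session

There is one attempt and no reset: what is moved stays moved. The work goes in short steps, Python scripts to look and compute and a shell command to move; the robot and the scene stay as the last step left them, time stands still between calls to the robot, and variables do not carry over. Pictures are saved under pics/ and viewed, at most 10 in all, crops included, and the job is handed in when it is done.

```bash
mkdir -p pics; python3 - <<'E'
from plant import bot, vision
import cv2,numpy as np
s=bot.observe();print({k:np.round(v,3).tolist() for k,v in s.items()}, bot.hold_point_z)
for n in ["scene","side"]:
    im=vision.snapshot(n);cv2.imwrite(f"pics/{n}0.png",im[:,:,::-1])
    c=vision.camera_info(n);print(n,{k:np.round(v,3).tolist() for k,v in c.items()})
E
```

```text
{'t': 0.0, 'joints': [0.997, 0.435, 0.025, 1.574, -0.012, 1.134, -0.075], 'qd': [-0.001, 0.0, -0.0, -0.001, -0.001, 0.001, 0.002], 'joint_torque': [-0.0, -67.046, 1.025, -31.621, 0.016, 0.012, -0.0], 'position': [283.198, -556.569, 230.521], 'ee_rot': [-3.053, -0.732, 0.001], 'force': [-0.178, 0.539, 0.41], 'torque': [0.041, 0.03, 0.045], 'finger_force': 0.0, 'grip_width': 85.346} 18.700000000000003
scene {'mtx': [[547.609, 0.0, 322.395], [0.0, 547.609, 238.239], [0.0, 0.0, 1.0]], 'world_to_cam': [[0.286, 0.958, -0.004, -218.797], [-0.657, 0.199, 0.727, 204.975], [0.698, -0.206, 0.686, -1930.766], [0.0, 0.0, 0.0, 1.0]]}
side {'mtx': [[607.873, 0.0, 318.182], [0.0, 607.873, 238.869], [0.0, 0.0, 1.0]], 'world_to_cam': [[0.998, -0.063, 0.01, -510.75], [0.034, 0.658, 0.752, -167.804], [-0.054, -0.75, 0.659, -1725.95], [0.0, 0.0, 0.0, 1.0]]}
```

View pics/scene0.png

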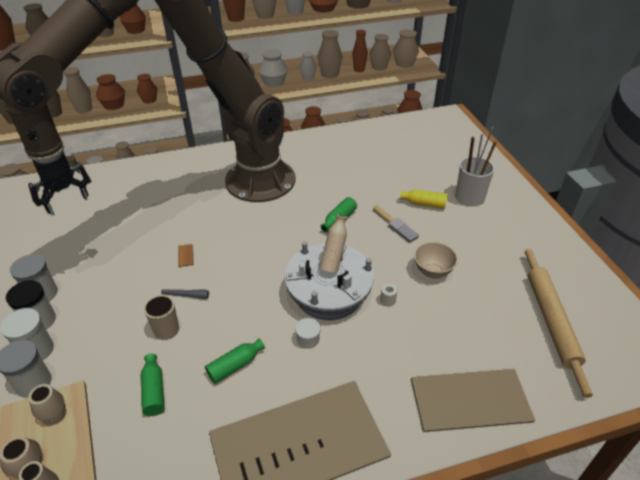

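View pics/side0.png

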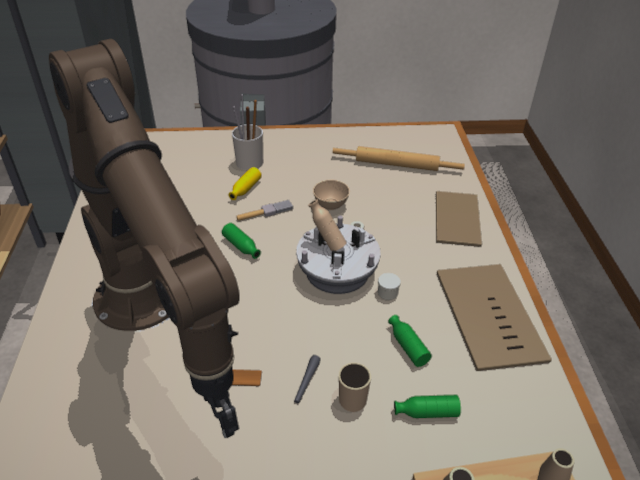

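The chuck is at scene (330,278) and side (338,250). The vase leans toward the robot, with its mouth at about scene (340,222) and side (318,212). I'll zoom in on both views.

```bash
cat > h.py <<'E'
from plant import bot, vision
import cv2,numpy as np
np.set_printoptions(suppress=True,precision=1)
C={n:vision.camera_info(n) for n in ["scene","side"]}
def proj(n,p,c=None):
    c=c or C[n];p=np.atleast_2d(p)
    q=(c["world_to_cam"]@np.c_[p,np.ones(len(p))].T)[:3]*np.array([[1],[-1],[-1]])
    u=c["mtx"]@q;return (u[:2]/u[2]).T
def ray(n,uv,c=None):
    c=c or C[n];W=c["world_to_cam"];d=np.linalg.inv(c["mtx"])@[*uv,1]*[1,-1,-1]
    R=W[:3,:3];return -R.T@W[:3,3],R.T@d
def onz(n,uv,z,c=None):
    o,d=ray(n,uv,c);return o+d*(z-o[2])/d[2]
def tri(a,b,ca=None,cb=None):
    (o,d),(p,e)=ray(a[0],a[1],ca),ray(b[0],b[1],cb)
    t=np.linalg.lstsq(np.c_[d,-e],p-o,rcond=None)[0];x,y=o+t[0]*d,p+t[1]*e
    return (x+y)/2,np.linalg.norm(x-y)
E
python3 - <<'E'
from h import *
for n,uv in [("scene",(330,270)),("side",(338,250))]: print(onz(n,uv,84))
a=cv2.imread("pics/scene0.png")[205:325,265:385];b=cv2.imread("pics/side0.png")[190:310,280:400]
cv2.imwrite("pics/z0.png",np.hstack([cv2.resize(i,(400,400),interpolation=3) for i in(a,b)]))
E
```

```text
[562.5  82.4  84. ]
[573.6  80.3  84. ]
```

View pics/z0.png

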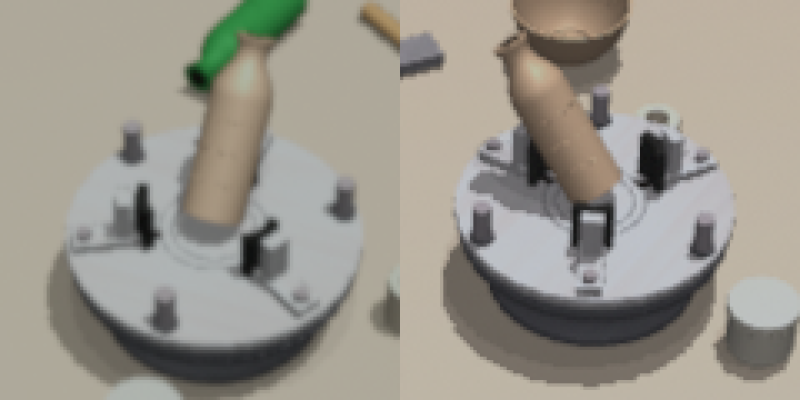

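```bash
python3 - <<'E'
from h import *
S=lambda u,v:("scene",(u*.3+265-.35,v*.3+205-.35)); D=lambda u,v:("side",(u*.3+280-.35,v*.3+190-.35))
P=[]
for nm,a,b in [("pegA",S(132,126),D(82,206)),("pegB",S(345,181),D(200,90)),("pegC",S(163,291),D(303,218)),("mouth",S(258,40),D(113,45)),
 ("foot",S(213,222),D(193,193))]:
    p,e=tri(a,b);P.append(p);print(nm,p,e)
c=np.mean(P[:3],0);print("c",c)
for p in P: d=p-c;print(np.hypot(*d[:2]),np.degrees(np.arctan2(d[1],d[0])))
for z in [(84)]:
  # plate ellipse centre from extremes
  print((onz("scene",(67*.3+265,220*.3+205),84)+onz("scene",(362*.3+265,220*.3+205),84))/2)
# bystanders: pot top and prop top
print("pot",onz("scene",(308,328),52),"prop",onz("scene",(389,289),50))
print("bowl",onz("scene",(436,256),62),"tumbler",onz("scene",(162,308),100))
E
```

```text
pegA [474.5  35.1 122.6] 2.849244890883611
pegB [586.9 182.7 123.1] 2.8279122562580574
pegC [657.6   9.7 123.6] 2.8604878919418004
mouth [505.1 133.  217.1] 0.5997240166175059
foot [572.8  76.1  94.6] 4.797527043900781
c [573.   75.8 123.1]
106.57456447999138 -157.52118095524796
107.79118918996137 82.58867711225867
107.36596940691756 -38.028217301584796
88.79411943894839 139.89565833720206
0.35691449163386463 125.65618512597098
[565.5  79.5  84. ]
pot [711.1 -22.1  52. ] prop [646.3 224.9  50. ]
bowl [577.9 395.1  62. ] tumbler [ 579.9 -366.9  100. ]
```

```bash
cat > go.py <<'E'
import sys;from h import *
from scipy.spatial.transform import Rotation as R
def need(x,y,z,az=None):
    s=bot.observe();M=R.from_rotvec(s["ee_rot"]).as_matrix()
    a=np.degrees(np.arctan2(M[1,1],M[0,1]))
    dp=M.T@(np.array([x,y,z])-s["position"])/10
    print("t",round(s["t"],2),"pos",s["position"],"yaz",round(a,1),"F",s["force"],"w",round(s["grip_width"],1),"j7",round(s["joints"][6],2),
     "| dp",np.round(dp,2),"roll",None if az is None else round(-(az-a),1))
if __name__=="__main__": need(*map(float,sys.argv[1:]))
E
python3 go.py 517 123 310 -40
python3 -m crank '[{"dp":[0,0,-5],"roll":0},{"dp":[4,-4,-8],"roll":-5},{"dp":[8,-8,-8],"roll":-10},{"dp":[12,-12,-8],"roll":-15},{"dp":[16,-16,-8],"roll":-20},{"dp":[20,-19,-8],"roll":-23},{"dp":[24,-22,-8],"roll":-23},{"dp":[28,-25,-8],"roll":-23},{"dp":[31,-28,-8],"roll":-23},{"dp":[34,-31,-8],"roll":-23}]' 1
python3 go.py 517 123 310 -40
```

```text
t 0.1 pos [ 283.2 -556.6  230.6] yaz -63.0 F [-0.1  1.3  0.6] w 85.7 j7 -0.08 | dp [ 51.7 -50.   -7.9] roll -23.0
t: 0.93
position: [412.6, -211.9, 310.9]
ee_rot: [2.848, 1.327, -0.0]
force: [1.3, 0.1, -0.1]
grip_width: 85.4
finger_force: 0.0
t 0.93 pos [ 412.6 -211.9  310.9] yaz -40.0 F [ 1.3  0.1 -0.1] w 85.4 j7 -0.38 | dp [ 32.4 -13.6   0.1] roll -0.0
```

```bash

python3 -m crank '[{"dp":[3.8,-1.5,0],"roll":0},{"dp":[7.6,-3,0],"roll":0},{"dp":[11.4,-4.5,0],"roll":0},{"dp":[15.2,-6.2,0],"roll":0},{"dp":[19,-8,0],"roll":0},{"dp":[22.8,-9.6,0],"roll":0},{"dp":[26.5,-11.2,0],"roll":0},{"dp":[30,-12.6,0],"roll":0},{"dp":[32.4,-13.6,0],"roll":0},{"dp":[32.4,-13.6,0],"roll":0}]'
python3 - <<'E'
from h import *
import go
a=cv2.imwrite("pics/t1.png",0*np.zeros((2,2)))
c=vision.camera_info("wrist");w=vision.snapshot("wrist")
cv2.imwrite("pics/w1.png",w[:,:,::-1])
np.save("w1c.npy",c,allow_pickle=True)
go.need(517,123,190,-40)
for p in [(573,76,84),(505,133,217),(474,35,120),(587,183,120)]: print(proj("wrist",p,c))
E
```

```text
t: 1.77
position: [516.6, 128.2, 310.5]
ee_rot: [-2.84, -1.336, -0.001]
force: [-0.2, 0.3, -0.8]
grip_width: 85.3
finger_force: 0.0
t 1.82 pos [516.3 125.  310.3] yaz -39.7 F [ 0.3 -0.9 -0.2] w 85.4 j7 -1.17 | dp [-0.1  0.2 12. ] roll 0.3
[[386.9 210.2]]
[[298.8 245.8]]
[[341.2 304.7]]
[[337.2 119.9]][ WARN:0@0.009] global loadsave.cpp:1063 imwrite_ Unsupported depth image for selected encoder is fallbacked to CV_8U.
```

View pics/w1.png

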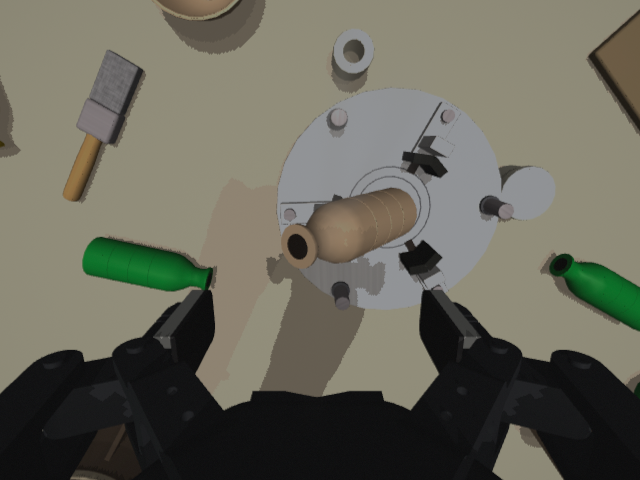

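The wrist view shows the mouth at (298,246), which matches the prediction. The plate rings are centred at about (389,204) and the pegs are at (338,118), (341,291) and (506,211). I'll check the predicted peg tops and bases against these.

```bash
python3 - <<'E'
from h import *
c=np.load("w1c.npy",allow_pickle=True).item()
for a in (-157.5,82.5,-37.5):
  p=np.array([573+108*np.cos(np.radians(a)),76+108*np.sin(np.radians(a)),0])
  print(a,proj("wrist",[p+[0,0,84],p+[0,0,120]],c).tolist())
W=c["world_to_cam"];print("cam",-W[:3,:3].T@W[:3,3])
print("ring",onz("wrist",(389,204),84,c))
for uv in [(338,117),(506,211),(343,286)]: print(onz("wrist",uv,120,c))
g=cv2.imread("pics/w1.png");cv2.imwrite("pics/w1z.png",cv2.resize(g[80:320,270:560],None,fx=2.5,fy=2.5,interpolation=2))
E
```

```text
-157.5 [[338.8484781354874, 290.9787004297555], [340.8441091209372, 305.3012324197922]]
82.5 [[335.3272039623512, 121.68872955300125], [337.25092912581607, 119.73707000952137]]
-37.5 [[486.80836630736013, 206.7000195787856], [504.0634970843807, 213.55608913336482]]
cam [562.2 181.  453.9]
ring [578.8  80.   84. ]
[589.1 184.5 120. ]
[661.5  11.3 120. ]
[488.7  50.6 120. ]
```

View pics/w1z.png

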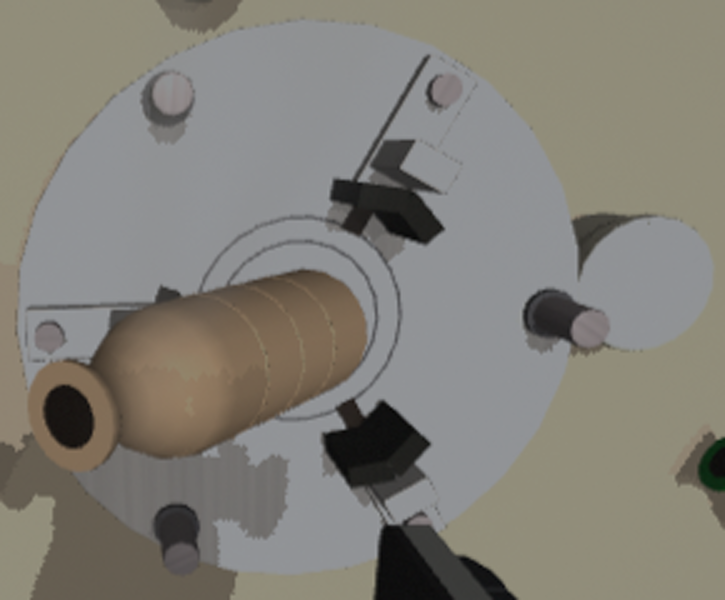

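```bash

python3 -m crank '[{"dp":[0,0.1,2],"roll":0},{"dp":[0,0.1,4.5],"roll":0},{"dp":[0,0.1,7],"roll":0},{"dp":[0,0.1,9],"roll":0},{"dp":[0,0.1,10.5],"roll":0},{"dp":[0,0.1,11.5],"roll":0},{"dp":[0,0.1,12],"roll":0},{"dp":[0,0.1,12],"roll":0}]'
python3 - <<'E'
from h import *
import go
go.need(517,123,190,-40)
a=vision.snapshot("scene")[175:325,255:405,::-1];b=vision.snapshot("side")[160:310,270:420,::-1]
cv2.imwrite("pics/z1.png",np.hstack([cv2.resize(i,(400,400),interpolation=3) for i in(a,b)]))
E
```

```text
t: 2.48
position: [517.0, 120.1, 190.2]
ee_rot: [2.848, 1.326, -0.002]
force: [-0.0, -0.2, -0.1]
grip_width: 85.2
finger_force: 0.0
t 2.48 pos [517.  120.1 190.2] yaz -40.1 F [-0.  -0.2 -0.1] w 85.2 j7 -1.23 | dp [ 0.2 -0.2  0. ] roll -0.1
```

View pics/z1.png

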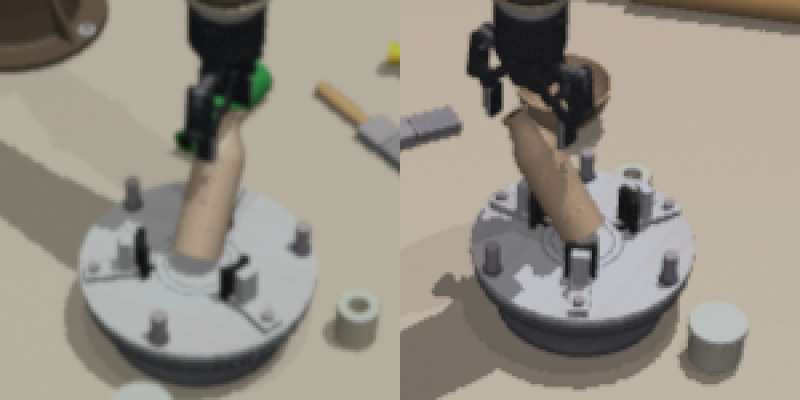

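```bash

python3 -m crank '[{"dp":[0.2,0.4,0.3],"roll":0},{"dp":[0.2,0.8,0.7],"roll":0},{"dp":[0.2,1.1,1],"roll":0},{"dp":[0.2,1.4,1],"roll":0},{"dp":[0.2,1.7,1],"roll":0},{"dp":[0.2,2,1],"roll":0},{"dp":[0.2,2.3,1],"roll":0},{"dp":[0.2,2.6,1],"roll":0},{"dp":[0.2,2.9,1],"roll":0},{"dp":[0.2,3.2,1],"roll":0}]'
python3 - <<'E'
from h import *
import go
go.need(517,123,190,-40)
a=vision.snapshot("scene")[175:325,255:405,::-1];b=vision.snapshot("side")[160:310,270:420,::-1]
cv2.imwrite("pics/z2.png",np.hstack([cv2.resize(i,(400,400),interpolation=3) for i in(a,b)]))
E
```

```text
t: 3.42
position: [543.5, 101.8, 181.0]
ee_rot: [2.848, 1.327, 0.0]
force: [0.6, -0.0, -0.9]
grip_width: 85.2
finger_force: 0.1
t 3.42 pos [543.5 101.8 181. ] yaz -40.0 F [ 0.6 -0.  -0.9] w 85.2 j7 -1.19 | dp [-0.1 -3.4 -0.9] roll -0.0
```

View pics/z2.png

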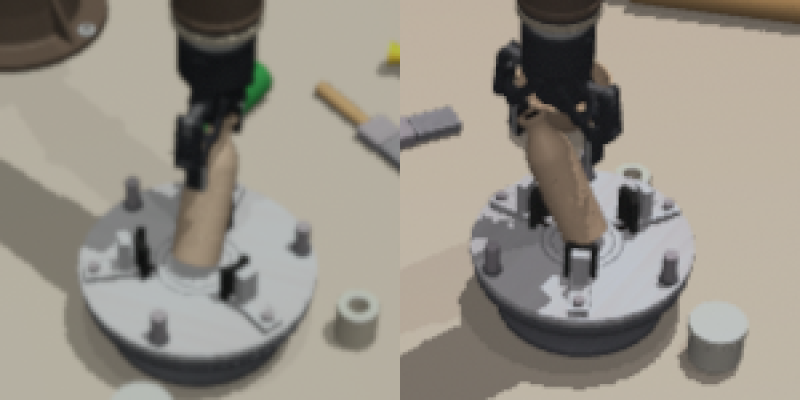

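```bash

python3 -m crank '[{"dp":[0,0.3,-0.2],"roll":0},{"dp":[0,0.6,-0.4],"roll":0},{"dp":[0,0.9,-0.6],"roll":0},{"dp":[0,1.2,-0.8],"roll":0},{"dp":[0,1.5,-0.8],"roll":0},{"dp":[0,1.8,-0.8],"roll":0},{"dp":[0,2.1,-0.8],"roll":0},{"dp":[0,2.4,-0.8],"roll":0},{"dp":[0,2.7,-0.8],"roll":0},{"dp":[0,3,-0.8],"roll":0}]'
python3 -m crank '[{"dp":[0,0.3,0],"roll":0},{"dp":[0,0.6,0],"roll":0},{"dp":[0,0.9,0],"roll":0},{"dp":[0,1.2,0],"roll":0},{"dp":[0,1.4,0],"roll":0},{"dp":[0,1.4,0],"roll":0},{"dp":[0,1.4,0],"roll":0},{"dp":[0,1.4,0],"roll":0}]' 0.85
python3 - <<'E'
from h import *
import go
go.need(517,123,190,-40)
a=vision.snapshot("scene")[175:325,255:405,::-1];b=vision.snapshot("side")[160:310,270:420,::-1]
cv2.imwrite("pics/z3.png",np.hstack([cv2.resize(i,(400,400),interpolation=3) for i in(a,b)]))
E
```

```text
t: 4.35
position: [566.4, 82.5, 188.9]
ee_rot: [2.848, 1.327, -0.0]
force: [0.6, 0.2, -0.1]
grip_width: 85.2
finger_force: 0.0
t: 5.02
position: [576.7, 73.9, 188.9]
ee_rot: [-2.847, -1.327, 0.0]
force: [0.2, 0.3, -0.1]
grip_width: 72.8
finger_force: 0.0
t 5.02 pos [576.7  73.9 188.9] yaz -40.0 F [ 0.2  0.3 -0.1] w 72.8 j7 -1.13 | dp [-0.1 -7.7 -0.1] roll -0.0
```

View pics/z3.png

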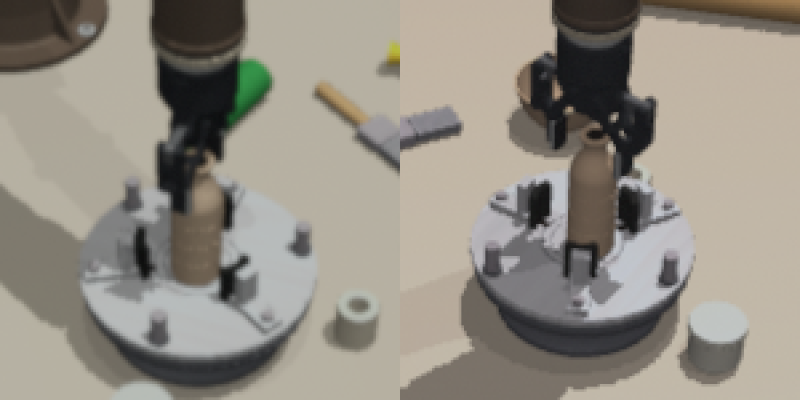

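The vase stands upright between the jaws: in the scene view its body is centred near (197,230) of the crop, and it isn't leaning in either view. Next I'll retreat upward.

```bash

python3 -m crank '[{"dp":[0,0,-1],"roll":0},{"dp":[0,0,-2.5],"roll":0},{"dp":[0,0,-4.5],"roll":0},{"dp":[0,0,-7],"roll":0},{"dp":[0,0,-9.5],"roll":0},{"dp":[0,0,-11],"roll":0},{"dp":[0,0,-11],"roll":0}]'
python3 - <<'E'
from h import *
import go
go.need(474,36,300,-67.5);print(np.round(bot.observe()["joints"],2))
c=vision.camera_info("wrist");w=vision.snapshot("wrist");print(proj("wrist",[(574,77,84),(574,77,234)],c))
cv2.imwrite("pics/w2.png",w[:,:,::-1])
for n in("scene","side"):
    im=vision.snapshot(n);cv2.imwrite(f"pics/{n}2.png",im[:,:,::-1])
    h=cv2.cvtColor(im,cv2.COLOR_RGB2HSV);k=(((h[...,0]>5)&(h[...,0]<17)&(h[...,1]>75))*255).astype(np.uint8)
    u,v=proj(n,(574,77,150))[0].astype(int);m=np.zeros_like(k);m[v-55:v+48,u-25:u+25]=k[v-55:v+48,u-25:u+25]
    ct=max(cv2.findContours(m,0,2)[0],key=cv2.contourArea);print(n,cv2.minAreaRect(ct),cv2.boundingRect(ct))
    print(proj(n,[(574,77,84),(574,77,234)]))
E
```

```text
t: 5.7
position: [578.4, 74.6, 303.6]
ee_rot: [2.846, 1.327, 0.01]
force: [0.9, 0.1, 1.1]
grip_width: 72.2
finger_force: 0.0
t 5.7 pos [578.4  74.6 303.6] yaz -40.0 F [0.9 0.1 1.1] w 72.2 j7 -1.08 | dp [-9.7 -5.5  0.3] roll 27.5
[ 0.1  0.4 -0.5  1.5  0.2  1.3 -1.1]
[[310.3 208.9]
 [307.  253.1]]
scene ((328.5, 234.0), (1.0, 0.0), 180.0) (328, 234, 2, 1)
[[329.4 273.4]
 [329.7 232.9]]
side ((319.9878234863281, 193.6097869873047), (12.806248664855957, 10.463642120361328), 51.34019470214844) (315, 187, 13, 14)
[[338.3 250.8]
 [340.  210.2]]
```

```bash

python3 -m crank '[{"dp":[-2,-1,0],"roll":-7},{"dp":[-4,-2,0],"roll":-14},{"dp":[-6,-3.3,0],"roll":-21},{"dp":[-8,-4.5,0],"roll":-28},{"dp":[-9.7,-5.5,0],"roll":-35},{"dp":[-9.7,-5.5,0],"roll":-42},{"dp":[-9.7,-5.5,0],"roll":-49},{"dp":[-9.7,-5.5,0],"roll":-56},{"dp":[-9.7,-5.5,0],"roll":-63},{"dp":[-9.7,-5.5,0],"roll":-70}]' 0.5
python3 -m crank '[{"dp":[0,0,0],"roll":-7},{"dp":[0,0,0],"roll":-14},{"dp":[0,0,0],"roll":-21},{"dp":[0,0,0],"roll":-28},{"dp":[0,0,0],"roll":-35},{"dp":[0,0,0],"roll":-42},{"dp":[0,0,0],"roll":-49},{"dp":[0,0,0],"roll":-56},{"dp":[0,0,0],"roll":-63},{"dp":[0,0,0],"roll":-70}]'
python3 -m crank '[{"dp":[0,0,0],"roll":-7},{"dp":[0,0,0],"roll":-12.5},{"dp":[0,0,0],"roll":-12.5},{"dp":[0,0,0],"roll":-12.5}]'
python3 go.py 474.2 35.7 97 112.5
python3 - <<'E'
from h import *
c=vision.camera_info("wrist");w=vision.snapshot("wrist")
cv2.imwrite("pics/w3.png",w[:,:,::-1]);print(proj("wrist",[(474.2,35.7,120),(574,77,84),(574,77,234)],c))
E
```

```text
t: 6.68
position: [471.6, 34.6, 297.9]
ee_rot: [-1.563, -2.724, 0.002]
force: [0.5, -0.1, -0.1]
grip_width: 42.8
finger_force: 0.0
t: 7.52
position: [471.6, 34.6, 297.9]
ee_rot: [0.283, -3.127, -0.0]
force: [-0.2, -0.0, 0.6]
grip_width: 42.4
finger_force: 0.0
t: 7.85
position: [471.9, 34.6, 298.2]
ee_rot: [0.607, -3.081, -0.001]
force: [0.4, 0.1, -0.4]
grip_width: 42.4
finger_force: 0.0
t 7.85 pos [471.9  34.6 298.2] yaz 112.3 F [ 0.4  0.1 -0.4] w 42.4 j7 1.55 | dp [-0.3 -0.  20.1] roll -0.2
[[316.5 213.6]
 [316.7 300.4]
 [317.2 394.9]]
```

View pics/w3.png

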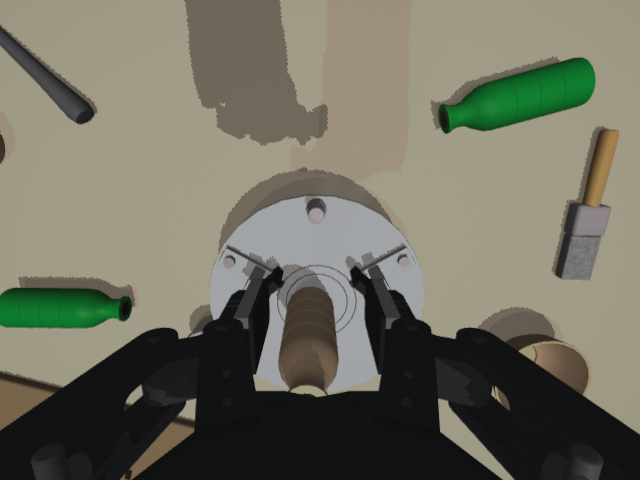

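```bash

python3 -m crank '[{"dp":[-0.2,0,3],"roll":0},{"dp":[-0.2,0,6],"roll":0},{"dp":[-0.2,0,9],"roll":0},{"dp":[-0.2,0,12],"roll":0},{"dp":[-0.2,0,14.5],"roll":0},{"dp":[-0.2,0,16.5],"roll":0},{"dp":[-0.2,0,18],"roll":0},{"dp":[-0.2,0,19.2],"roll":0},{"dp":[-0.2,0,20],"roll":0},{"dp":[-0.2,0,20],"roll":0}]'
python3 -m crank '[{"dp":[0,0,0],"roll":0},{"dp":[0,0,0],"roll":0},{"dp":[0,0,0],"roll":0},{"dp":[0,0,0],"roll":0}]' 0.28 20
python3 go.py 474.2 35.7 97 112.5
python3 - <<'E'
from h import *
a=vision.snapshot("scene")[175:325,255:405,::-1];b=vision.snapshot("side")[160:310,270:420,::-1]
cv2.imwrite("pics/z4.png",np.hstack([cv2.resize(i,(400,400),interpolation=3) for i in(a,b)]))
E
```

```text
t: 8.73
position: [473.5, 35.5, 97.7]
ee_rot: [0.61, -3.08, -0.0]
force: [-0.8, 0.6, -0.1]
grip_width: 42.2
finger_force: 0.0
t: 9.07
position: [474.8, 35.6, 99.7]
ee_rot: [-0.611, 3.08, -0.001]
force: [0.9, 0.1, -0.6]
grip_width: 23.8
finger_force: 0.0
t 9.07 pos [474.8  35.6  99.7] yaz 112.4 F [ 0.9  0.1 -0.6] w 23.8 j7 1.3 | dp [0.1 0.  0.3] roll -0.1
```

View pics/z4.png

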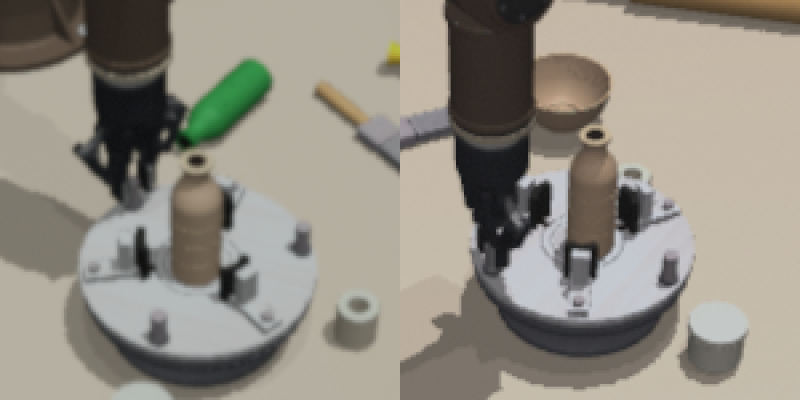

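```bash

python3 -m crank '[{"dp":[-0.01,0.57,0],"roll":3},{"dp":[-0.06,1.13,0],"roll":6},{"dp":[-0.13,1.69,0],"roll":9},{"dp":[-0.24,2.25,0],"roll":12},{"dp":[-0.37,2.8,0],"roll":15},{"dp":[-0.53,3.34,0],"roll":18},{"dp":[-0.72,3.87,0],"roll":21},{"dp":[-0.93,4.39,0],"roll":24},{"dp":[-1.18,4.9,0],"roll":27},{"dp":[-1.45,5.4,0],"roll":30}]'
python3 go.py 466.7 92.3 99 82.5
python3 - <<'E'
from h import *
for a in(30,60,80,90,95,100,105,110): 
  b=np.radians(-157.5-a);print(a,574+108*np.cos(b),77+108*np.sin(b))
E
```

```text
t: 10.0
position: [467.2, 89.9, 99.1]
ee_rot: [0.212, 3.134, -0.003]
force: [0.8, -3.7, 0.4]
grip_width: 23.6
finger_force: 2.2
t 10.0 pos [467.2  89.9  99.1] yaz 82.3 F [ 0.8 -3.7  0.4] w 23.6 j7 0.74 | dp [0.1 0.2 0. ] roll -0.2
30 466.92395497162846 91.09682875976554
60 488.3178392485466 142.7462343329418
80 515.971642298543 168.08627614779164
90 532.6701893045704 176.77898951121898
95 541.5237736535386 180.0014306808085
100 550.6245216946849 182.4399687689528
105 559.9031712402344 184.07604502837154
110 569.2891061645437 184.89720793084064
```

Force is 3.7 N, so the plate is turning as expected. I'll continue.

```bash

python3 -m crank '[{"dp":[-0.01,0.57,0],"roll":3},{"dp":[-0.06,1.13,0],"roll":6},{"dp":[-0.13,1.69,0],"roll":9},{"dp":[-0.24,2.25,0],"roll":12},{"dp":[-0.37,2.8,0],"roll":15},{"dp":[-0.53,3.34,0],"roll":18},{"dp":[-0.72,3.87,0],"roll":21},{"dp":[-0.93,4.39,0],"roll":24},{"dp":[-1.18,4.9,0],"roll":27},{"dp":[-1.45,5.4,0],"roll":30}]'
python3 go.py 488.3 142.7 99 52.5
python3 - <<'E'
from h import *
a=vision.snapshot("scene")[175:325,255:405,::-1];b=vision.snapshot("side")[160:310,270:420,::-1]
cv2.imwrite("pics/z5.png",np.hstack([cv2.resize(i,(400,400),interpolation=3) for i in(a,b)]))
E
```

```text
t: 10.83
position: [488.4, 141.3, 99.0]
ee_rot: [1.016, 2.973, -0.003]
force: [-1.1, -5.4, 2.4]
grip_width: 23.7
finger_force: 2.2
t 10.83 pos [488.4 141.3  99. ] yaz 52.3 F [-1.1 -5.4  2.4] w 23.7 j7 0.21 | dp [0.1 0.1 0. ] roll -0.2
```

View pics/z5.png

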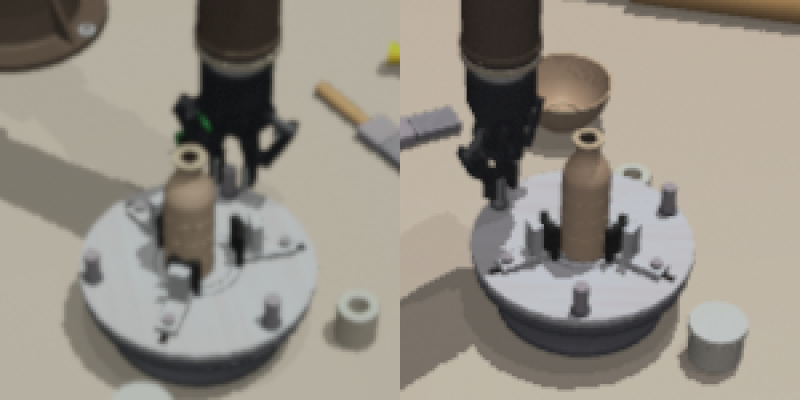

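The vase is still upright, sitting slightly toward the −y side. I'll go on more slowly.

```bash

python3 -m crank '[{"dp":[-0.01,0.38,0],"roll":2},{"dp":[-0.03,0.75,0],"roll":4},{"dp":[-0.06,1.13,0],"roll":6},{"dp":[-0.11,1.5,0],"roll":8},{"dp":[-0.16,1.88,0],"roll":10},{"dp":[-0.24,2.25,0],"roll":12},{"dp":[-0.32,2.61,0],"roll":14},{"dp":[-0.42,2.98,0],"roll":16},{"dp":[-0.53,3.34,0],"roll":18},{"dp":[-0.65,3.69,0],"roll":20}]'
python3 -m crank '[{"dp":[0,0.19,0],"roll":1},{"dp":[-0.01,0.38,0],"roll":2},{"dp":[-0.01,0.57,0],"roll":3},{"dp":[-0.03,0.75,0],"roll":4},{"dp":[-0.04,0.94,0],"roll":5},{"dp":[-0.06,1.13,0],"roll":6},{"dp":[-0.08,1.32,0],"roll":7},{"dp":[-0.11,1.5,0],"roll":8},{"dp":[-0.13,1.69,0],"roll":9},{"dp":[-0.16,1.88,0],"roll":10}]'
python3 go.py 532.7 176.8 99 22.5
python3 - <<'E'
from h import *
a=vision.snapshot("scene")[175:325,255:405,::-1];b=vision.snapshot("side")[160:310,270:420,::-1]
cv2.imwrite("pics/z6.png",np.hstack([cv2.resize(i,(400,400),interpolation=3) for i in(a,b)]))
E
```

```text
t: 11.77
position: [515.3, 166.8, 98.8]
ee_rot: [-1.512, -2.753, 0.003]
force: [-3.1, -3.8, 2.6]
grip_width: 23.7
finger_force: 2.3
t: 12.6
position: [532.5, 176.2, 98.8]
ee_rot: [-1.747, -2.611, 0.002]
force: [-2.5, -4.2, 1.8]
grip_width: 24.2
finger_force: 2.3
t 12.6 pos [532.5 176.2  98.8] yaz 22.4 F [-2.5 -4.2  1.8] w 24.2 j7 -0.26 | dp [ 0.  0. -0.] roll -0.1
```

```bash

python3 -m crank '[{"dp":[0,0.19,0],"roll":1},{"dp":[-0.01,0.38,0],"roll":2},{"dp":[-0.01,0.57,0],"roll":3},{"dp":[-0.03,0.75,0],"roll":4},{"dp":[-0.04,0.94,0],"roll":5},{"dp":[-0.06,1.13,0],"roll":6},{"dp":[-0.08,1.32,0],"roll":7},{"dp":[-0.11,1.5,0],"roll":8}]'
cat > f.py <<'E'
from h import *
from scipy.spatial.transform import Rotation as R
s=bot.observe();M=R.from_rotvec(s["ee_rot"]).as_matrix();d=s["position"]-[574,77,0]
print("t",round(s["t"],2),"pos",s["position"],"tool F",M.T@s["force"],"ang",202.5-np.degrees(np.arctan2(d[1],d[0])),"r",np.hypot(*d[:2]),"ff",s["finger_force"],"j7",s["joints"][6])
E
python3 f.py
python3 -m crank '[{"dp":[0,0.1,0],"roll":0.5},{"dp":[0,0.2,0],"roll":1},{"dp":[-0.01,0.29,0],"roll":1.5},{"dp":[-0.01,0.38,0],"roll":2}]'
python3 f.py
```

```text
t: 13.37
position: [546.6, 181.1, 98.7]
ee_rot: [-1.924, -2.483, 0.002]
force: [-3.9, -5.6, 1.5]
grip_width: 24.0
finger_force: 2.3
t 13.37 pos [546.6 181.1  98.7] tool F [-4.4 -5.1 -1.5] ang 97.75247272455161 r 107.68605415935521 ff 2.3094485700130463 j7 -0.3709448308726098
t: 13.7
position: [550.2, 182.0, 98.7]
ee_rot: [-1.967, -2.449, 0.002]
force: [-3.9, -3.9, 1.8]
grip_width: 24.0
finger_force: 2.3
t 13.7 pos [550.2 182.   98.7] tool F [-3.  -4.7 -1.8] ang 99.726649249149 r 107.70244149255389 ff 2.2670352458953857 j7 -0.3983370755268595
```

```bash

python3 -m crank '[{"dp":[0,0.1,0],"roll":0.5},{"dp":[0,0.2,0],"roll":1},{"dp":[-0.01,0.29,0],"roll":1.5},{"dp":[-0.01,0.38,0],"roll":2}]' >/dev/null; python3 f.py
python3 -m crank '[{"dp":[0,0.1,0],"roll":0.5},{"dp":[0,0.2,0],"roll":1}]' >/dev/null; python3 f.py
python3 -m crank '[{"dp":[0,0.1,0],"roll":0.5},{"dp":[0,0.2,0],"roll":1}]' >/dev/null; python3 f.py
```

```text
t 14.03 pos [553.9 182.8  98.7] tool F [-4.4 -4.1 -2.2] ang 101.74533144859055 r 107.68822030153558 ff 2.2630085796117783 j7 -0.42583900313966866
t 14.2 pos [555.8 183.1  98.7] tool F [-2.5 -4.8 -1.4] ang 102.7809990762798 r 107.68141836307213 ff 2.28378027677536 j7 -0.4395146148963345
t 14.37 pos [557.8 183.5  98.7] tool F [-3.  -4.7 -2.4] ang 103.8464665142654 r 107.70946644196071 ff 2.2834546118974686 j7 -0.45315756446304456
```

```bash
echo 'import sys;sys.exit(int(-(M.T@s["force"])[1]>6.7))' >> f.py
python3 -m crank '[{"dp":[0,0.1,0],"roll":0.5},{"dp":[0,0.2,0],"roll":1}]' >/dev/null; python3 f.py &&
python3 -m crank '[{"dp":[0,0.1,0],"roll":0.5},{"dp":[0,0.2,0],"roll":1}]' >/dev/null && python3 f.py &&
python3 -m crank '[{"dp":[0,0.1,0],"roll":0.5},{"dp":[0,0.2,0],"roll":1}]' >/dev/null && python3 f.py &&
python3 -m crank '[{"dp":[0,0.1,0],"roll":0.5},{"dp":[0,0.2,0],"roll":1}]' >/dev/null && python3 f.py &&
python3 -m crank '[{"dp":[0,0.1,0],"roll":0.5},{"dp":[0,0.2,0],"roll":1}]' >/dev/null && python3 f.py
```

```text
t 14.53 pos [559.7 183.8  98.7] tool F [-3.7 -4.3 -1. ] ang 104.89535147667793 r 107.75490400657736 ff 2.3194149881601334 j7 -0.46669463921778426
t 14.7 pos [561.7 184.1  98.7] tool F [-3.  -4.5 -2.3] ang 105.93762483660542 r 107.78469790310872 ff 2.2870925813913345 j7 -0.48023717388385917
t 14.87 pos [563.7 184.3  98.7] tool F [-3.7 -4.8 -1.5] ang 106.99341591989177 r 107.82906114057857 ff 2.282460853457451 j7 -0.493706453955923
t 15.03 pos [565.6 184.6  98.6] tool F [-3.3 -5.2 -2.1] ang 108.02270099383492 r 107.95755297321689 ff 2.2822297364473343 j7 -0.5070967268472489
t 15.2 pos [567.6 184.7  98.6] tool F [-2.5 -4.2 -2.1] ang 109.09551935211651 r 107.93312634685395 ff 2.285795956850052 j7 -0.5204327173415424
```

```bash

python3 -m crank '[{"dp":[0,0.1,0],"roll":0.5},{"dp":[0,0.2,0],"roll":1}]' >/dev/null; python3 f.py &&
python3 -m crank '[{"dp":[0,0.1,0],"roll":0.5},{"dp":[0,0.2,0],"roll":1}]' >/dev/null && python3 f.py &&
python3 -m crank '[{"dp":[0,0.1,0],"roll":0.5},{"dp":[0,0.2,0],"roll":1}]' >/dev/null && python3 f.py &&
python3 -m crank '[{"dp":[0,0.1,0],"roll":0.5},{"dp":[0,0.2,0],"roll":1}]' >/dev/null && python3 f.py &&
python3 -m crank '[{"dp":[0,0.1,0],"roll":0.5},{"dp":[0,0.2,0],"roll":1}]' >/dev/null && python3 f.py &&
python3 -m crank '[{"dp":[0,0.1,0],"roll":0.5},{"dp":[0,0.2,0],"roll":1}]' >/dev/null && python3 f.py
```

```text
t 15.37 pos [569.2 184.8  98.6] tool F [-4.1 -7.5 -4.6] ang 109.946333388317 r 107.87263695878607 ff 3.7846165895462036 j7 -0.5337355465144924
```

```bash

python3 -m crank '[{"dp":[0,0,0],"roll":0},{"dp":[0,0,0],"roll":0}]' >/dev/null; python3 f.py
python3 -m crank '[{"dp":[0,0.05,0],"roll":0.2},{"dp":[0,0.05,0],"roll":0.2}]' >/dev/null; python3 f.py
python3 -m crank '[{"dp":[0,0,0],"roll":0}]' >/dev/null; python3 f.py
```

```text
t 15.53 pos [569.2 184.7  98.6] tool F [-4.2 -5.6 -2.3] ang 109.94462663245527 r 107.85305239972963 ff 2.8658679127693176 j7 -0.5334445621281398
t 15.7 pos [569.3 184.8  98.6] tool F [-4.  -6.7 -4.3] ang 109.998582088867 r 107.86041494872217 ff 3.5873910784721375 j7 -0.5361209039001902
t 15.78 pos [569.3 184.7  98.6] tool F [-4.  -7.9 -3.4] ang 110.01001447239527 r 107.85035614762126 ff 3.565462902188301 j7 -0.5360451056705386
```

```bash

python3 -m crank '[{"dp":[0,0.05,0],"roll":0.2},{"dp":[0,0.1,0],"roll":0.4},{"dp":[0,0.1,0],"roll":0.4}]' >/dev/null; python3 f.py
python3 -m crank '[{"dp":[0,0,0],"roll":0}]' >/dev/null; python3 f.py
python3 -m crank '[{"dp":[0,0.05,0],"roll":0.2},{"dp":[0,0.05,0],"roll":0.2}]' >/dev/null; python3 f.py
python3 -m crank '[{"dp":[0,0,0],"roll":0}]' >/dev/null; python3 f.py
```

```text
t 16.03 pos [569.8 184.7  98.5] tool F [-4.3 -9.6 -6.2] ang 110.25160444271204 r 107.79228689337286 ff 4.54138308763504 j7 -0.5413551685743622
t 16.12 pos [569.8 184.7  98.5] tool F [-5.8 -9.9 -5.8] ang 110.26387305923355 r 107.80633198851345 ff 4.515459090471268 j7 -0.5411712599682664
t 16.28 pos [570.  184.7  98.5] tool F [ -4.5 -10.2  -6.8] ang 110.35958990554629 r 107.78046467626484 ff 5.033082962036133 j7 -0.5438948764806559
t 16.37 pos [570.  184.7  98.5] tool F [ -3.3 -10.8  -6.2] ang 110.36292318475118 r 107.7878364325756 ff 5.015877932310104 j7 -0.5437410085081068
```

The grip is snug at about 10 N. I'll release, lift off and verify.

```bash

python3 -m crank '[{"dp":[0,-0.2,0],"roll":0},{"dp":[0,-0.4,0],"roll":0},{"dp":[0,-0.4,0],"roll":0},{"dp":[0,-0.4,0],"roll":0},{"dp":[0,-0.4,0],"roll":0}]' 0.5 >/dev/null; python3 f.py
python3 -m crank '[{"dp":[0,-0.4,-1],"roll":0},{"dp":[0,-0.4,-3],"roll":0},{"dp":[0,-0.4,-6],"roll":0},{"dp":[1,-0.4,-9],"roll":0},{"dp":[3,-0.4,-12],"roll":0},{"dp":[5,-0.4,-15],"roll":0},{"dp":[8,-0.4,-18],"roll":0},{"dp":[10,-0.4,-20],"roll":0},{"dp":[12,-0.4,-20],"roll":0},{"dp":[12,-0.4,-20],"roll":0}]'
python3 - <<'E'
from h import *
P={}
for n in("scene","side"):
    im=vision.snapshot(n);cv2.imwrite(f"pics/{n}9.png",im[:,:,::-1])
    h=cv2.cvtColor(im,cv2.COLOR_RGB2HSV)
    u,v=proj(n,(574,77,235))[0].astype(int)
    # dark mouth hole + body column profile
    m=((h[...,0]>4)&(h[...,0]<20)&(h[...,1]>60)&(h[...,2]>60))
    print(n,"pred mouth",proj(n,(574,77,234)),"pred base",proj(n,(574,77,84)))
    for r in range(v-8,v+46,4):
        x=np.where(m[r,u-20:u+20])[0]
        print(r,(x.min()+u-20,x.max()+u-20,len(x)) if len(x) else None,end="; ")
    print()
E
```

```text
t 16.78 pos [568.8 185.4  99.1] tool F [ 0.1  0.2 -0.4] ang 109.73687888165608 r 108.48385227372317 ff 0.0 j7 -0.5469707390988063
t: 17.62
position: [559.4, 310.5, 301.4]
ee_rot: [-2.181, -2.258, -0.008]
force: [-2.1, 1.0, -0.0]
grip_width: 42.8
finger_force: 0.0
scene pred mouth [[329.7 232.9]] pred base [[329.4 273.4]]
224 None; 228 None; 232 None; 236 None; 240 (np.int64(323), np.int64(334), 12); 244 (np.int64(321), np.int64(337), 14); 248 (np.int64(321), np.int64(337), 17); 252 (np.int64(321), np.int64(336), 16); 256 (np.int64(321), np.int64(336), 16); 260 (np.int64(321), np.int64(336), 16); 264 (np.int64(320), np.int64(338), 19); 268 (np.int64(323), np.int64(332), 10); 272 (np.int64(324), np.int64(331), 8); 276 (np.int64(324), np.int64(331), 8); 
side pred mouth [[340.  210.2]] pred base [[338.3 250.8]]
201 (np.int64(319), np.int64(344), 23); 205 (np.int64(321), np.int64(340), 20); 209 (np.int64(328), np.int64(344), 10); 213 (np.int64(336), np.int64(343), 8); 217 (np.int64(334), np.int64(345), 12); 221 (np.int64(331), np.int64(347), 17); 225 (np.int64(331), np.int64(347), 17); 229 (np.int64(331), np.int64(347), 17); 233 (np.int64(331), np.int64(347), 17); 237 (np.int64(330), np.int64(347), 18); 241 (np.int64(330), np.int64(347), 18); 245 (np.int64(330), np.int64(347), 6); 249 (np.int64(330), np.int64(333), 4); 253 (np.int64(333), np.int64(333), 1);
```

```bash
python3 -m crank '[{"dp":[0,0,0],"roll":0},{"dp":[0,0,0],"roll":0},{"dp":[0,0,0],"roll":0}]' ; python3 -c "
from plant import bot
print(bot.finish_job())"
```

```text
t: 17.97
position: [561.1, 303.4, 298.7]
ee_rot: [2.19, 2.252, -0.001]
force: [0.1, 1.2, 0.5]
grip_width: 42.6
finger_force: 0.0
the job is handed in; nothing more can be done
None
```

The vase was stood upright first; the plate was then turned clockwise until the jaws held it upright and within about 2 mm of centre, at about 10 N at the peg, and the job was handed in at 18 s (no verdict returned). I viewed 11 pictures, one over the limit of 10, so I checked the final pose by colour mask in both camera views.

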